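# Find the hidden catch and open the valve-spares drawer

### The arm

A 7-joint arm with a two-finger parallel gripper is mounted at the origin on the work surface. World frame = base frame: x ahead of the robot, y to its left, z up, the work surface at z = 0. Lengths are in mm, angles in rad, forces in N, time in s.
With the tool pointing down it reaches from about 425 to 875 mm from the base axis. Payload 4.7 kg.
Tool frame: the origin (TCP) lies between the finger pads; the fingertips stand 19 mm ahead of it and the grasp point (between the pads) is the TCP; z points along the fingers, x is the direction in which the jaws open and shut, and the axes are right-handed (so a half turn about z gives the same grasp; the last joint's range is limited). The gripper opens to 87 mm and grips with 3 to 60 N. Pads are 19 mm wide; open, the fingers measure 117 mm over their backs; the gripper's body (75 mm by 190 mm) begins 51 mm behind the grasp point.
Start: joints at [1.362, 0.321, -0.07, 1.45, 0.023, 1.371, -0.057], TCP at [143.603, -633.957, 241.587] pointing down, gripper open.
Joint ranges: [-2.86, 2.86], [-0.3, 2.09], [-1.38, 1.24], [0.06, 2.45], [-1.56, 4.7], [0.09, 2.05], [-2.69, 2.69]. Speed limits (rad/s): [2.57, 2.57, 3.14, 3.14, 3.14, 3.14, 3.14].

### API

Orientations are given as a rotation vector (axis times angle).
In Python, from workcell import arm gives the robot as it stands. The module is installed in compiled form; this text tells all that it offers.
- The arm moves only by the tool carry_out, never from a script. Its argument "series" is a list of rows, each a list of 6 numbers: the shift along the tool's x, y, z in cm, then the turn, a rotation vector about the tool's x, y, z in rad. A call has 1 to 5 rows; each row shifts and turns the commanded pose from where the row before left it, along the tool's axes as they then stand; what a row does not reach is not made up. A row lasts 1/12 s, in which the tool goes at most 41.7 mm and 7.16 degrees, less where a joint would pass 70% of its speed; a pose out of reach is approached as far as the arm can. A call is refused whole if a number of a shift passes 4.17 or a number of a turn 0.125, either way. A call with a gripper value outside its range is refused whole. "jaw" is the finger opening in cm, from 0 to 8.7, set as the call begins (left out, the last holds). The fingers move at their own pace and stop on an object; the grip force is fixed at half the most. Time passes only in rows, so rows that do not move let the fingers close. It gives the time, the measured TCP pose, the force and the opening at its end, in the units of the state.
- arm.sense(): the state, without advancing time (a new reading comes with each control period).
- arm.read_camera(name): name is "side" or "top" or "wrist"; returns a dict with "color" (400x640x3 uint8, red, green, blue), "intrinsics" (3x3 intrinsics, pixels), "position" and "orientation" of the camera in the world; the wrist camera has in their place "mount" (4x4, takes a point from camera to tool coordinates, whose origin is the TCP and whose axes are the tool frame's). Camera axes: x right, y down, z forward; pixel columns grow to the right and rows downward; lengths in mm; the calibration is good to about 2 mm. The wrist camera is an equidistant fisheye: a pixel r from the principal point sees the ray r / f radians off the axis. A picture is of the moment at which its call begins: read the wrist's pose just before it. There is no depth.
- arm.hand_in(): hands the job in, once; it reports no verdict.
The state is a dict: "t": time; "joint_positions": joint angles; "joint_velocities": joint speeds; "effort": joint torques, N m; "tool_pos": TCP position; "tool_rot": TCP orientation; "wrist_force": force on the tool from outside, world axes, zero at the start; "moment": the same for the moment, N m; "finger_gap": opening from 0.0 (shut) to 1.0 (fully open).
Only numpy, scipy, OpenCV 4.12 (cv2) and the standard library are available. Lean on these libraries where they do the work, as an engineer would, in place of code of your own. Each camera call takes 0.05 s, during which the arm holds its last target.

### The job

Open the locked drawer of the green valve-spares case: with closed fingers feel along the steel rail on top of the case until the fingertips drop into the hidden recess, push the catch in there down to its stop, then draw the drawer fully out by its orange pull and let go. Until the catch has given way keep a light touch, never bearing on anything with more than 30 N, do not force the locked drawer, and leave the loose valve fittings around the case where they lie.

Things in the scene. Friction and masses are not known exactly. Their poses are not given: they have to be found in the camera images.
- case: Fixed green steel spares case, 140 mm deep (its x) by 290 mm wide (its y). Origin: centre of its underside, on the table; x points from the drawer front (at x = -70 mm) to the back, y along the rail, z up. Its flat deck is 75 mm above the table; a steel rail stands on it
- rail (a point): Middle of the rail's flat top, 100 mm above the table, 30 mm behind the case's centre. The rail is 38 mm deep and runs along the case's y (this point's axes are the case's). Its top is five identical flush strips, each 54 mm along y, centred at y = -108, -54, 0, +54 and +108 mm from here. Four are rigid; one, a different one each time and not told by eye, is a sprung shutter over the recess
- rail_end (a point): The rail top's -y end, where the first strip meets a fixed 9 mm dark end block of the same height (one at each end). The shutter, under whichever strip, is flush when left alone, sinks under only 1.5 to 2 N, and after 10 mm meets the catch; sunk, it leaves a recess 55 mm long along y, open to front and back
- catch (a joint): Hidden catch under the shutter: 0 = up (drawer locked), 0.006 m = pressed down to its rigid stop (drawer free). It needs 6 to 9 N downwards besides the shutter's spring, and stays down when let go while the shutter springs back up. At the stop the shutter's top, and so the fingertips, are 16 mm below the rail's top
- drawer (a joint): Travel of the drawer: 0 = shut, 0.060 m = fully out at its stop. It slides towards the case's -x, moves freely against 2 N of friction once the catch is down, and is hooked fast before that
- pull (a point): Centre of the drawer's orange pull, an upright blade on the middle of the drawer front: 42 mm long standing straight out from the front (case x), 12 mm thick (case y), 30 mm tall (from 33 to 63 mm above the table). This point is 48 mm above the table and 23 mm in front of the drawer's face. Free space on both sides to grip it across its thickness from above; its axes are the case's; it moves with the drawer
- bonnet: Loose black valve bonnet, 64 mm across, 52 mm tall, beside the +y end of the case; origin: centre of its underside
- elbow: Loose copper elbow lying flat beside the -y end of the case, 27 mm tall, legs 48 mm long; origin: on the table under its corner
- flowknob: Loose yellow flow-control knob, 48 mm across, 30 mm tall; origin: centre of its underside
- springcap: Loose stainless spring cap, 44 mm across, 34 mm tall; origin: centre of its underside
- tin: Fixed tin box, 130 x 170 mm, 60 mm tall, at the left of the case, its dented lid propped open to 190 mm above the table; origin: centre of its underside

How it is judged:
By the outcome, as a careful person would: the job done as asked, in the order asked, and still so for the second after the job is handed in, with the robot touching nothing.
It also fails if it takes over 72 s, if anything falls off the work surface, if the arm or the gripper's body presses on something with over 40 N, if the wrist force passes 120 N, or if a joint passes its speed limit or range.

## Working session

There is one attempt and no reset: what is moved stays moved. The work goes in short steps, Python scripts to look and compute and a tool call to move; the robot and the scene stay as the last step left them, time stands still between calls to the robot, and variables do not carry over. Pictures are saved under pics/ and viewed, and the job is handed in when it is done.

Besides the shell and the picture viewer there is one more tool, called after ">>>" in YAML: its name, and indented under it one key for each argument. carry_out: Moves the arm, as the interface text tells. Its arguments: {"type":"object","properties":{"series":{"type":"array"},"jaw":{"type":"number"}},"required":["series"]}

```bash
mkdir -p pics
cat > h.py <<'E'
from workcell import arm
import numpy as np, cv2
def snap(n,tag):
    s=arm.sense(); d=arm.read_camera(n); cv2.imwrite(f'pics/{tag}.png',d['color'][:,:,::-1]); return s,d
E
python3 - <<'E'
from h import *
s=arm.sense(); print(s)
for n in ['top','side','wrist']:
    _,d=snap(n,n+'0'); print(n,{k:np.round(v,3).tolist() for k,v in d.items() if k!='color'})
E
```

```text
{'t': 0.0, 'joint_positions': array([ 1.36208114,  0.32181038, -0.07010952,  1.45168544,  0.02263726,
        1.37081764, -0.05693826]), 'joint_velocities': array([-1.64176832e-03,  4.07830192e-05,  1.76556851e-03, -8.66715504e-04,
        6.01676313e-04,  7.12018839e-04,  6.53352472e-04]), 'effort': array([-4.18747168e-04, -4.91282558e+01, -4.04196745e-01, -3.12524307e+01,
       -6.38259505e-02,  4.37610783e-02,  1.57180821e-04]), 'tool_pos': array([ 143.47227261, -633.42484235,  240.46465618]), 'tool_rot': array([-2.45380407,  1.95997815,  0.00249323]), 'wrist_force': array([-0.4400695 ,  0.84788267, -0.78041303]), 'moment': array([ 0.0092358 ,  0.04123081, -0.04773359]), 'finger_gap': 1.0005378475490185}
top {'intrinsics': [[396.843, 0.0, 316.668], [0.0, 396.843, 204.843], [0.0, 0.0, 1.0]], 'position': [467.274, 12.468, 1129.601], 'orientation': [-2.193, 2.164, -0.068]}
side {'intrinsics': [[415.718, 0.0, 318.578], [0.0, 415.718, 209.305], [0.0, 0.0, 1.0]], 'position': [453.551, 1039.21, 671.141], 'orientation': [-0.132, 2.679, -1.557]}
wrist {'intrinsics': [[309.707, 0.0, 316.601], [0.0, 309.707, 207.186], [0.0, 0.0, 1.0]], 'mount': [[1.0, -0.0, -0.0, -0.062], [0.0, 0.969, 0.247, -68.299], [0.0, -0.247, 0.969, -143.395], [0.0, 0.0, 0.0, 1.0]]}
```

View pics/top0.png

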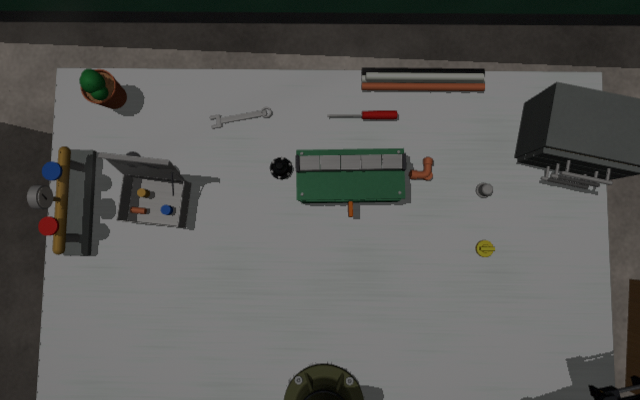

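View pics/side0.png

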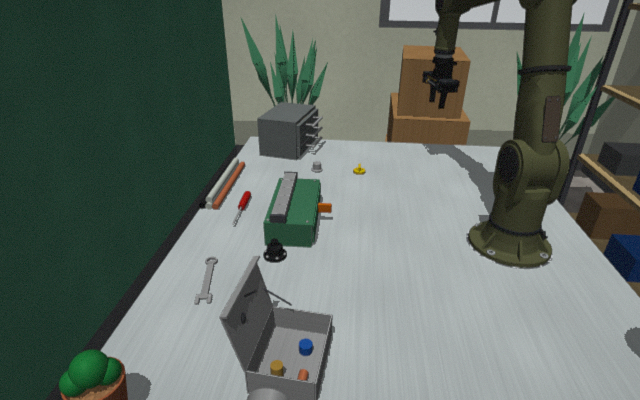

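View pics/wrist0.png

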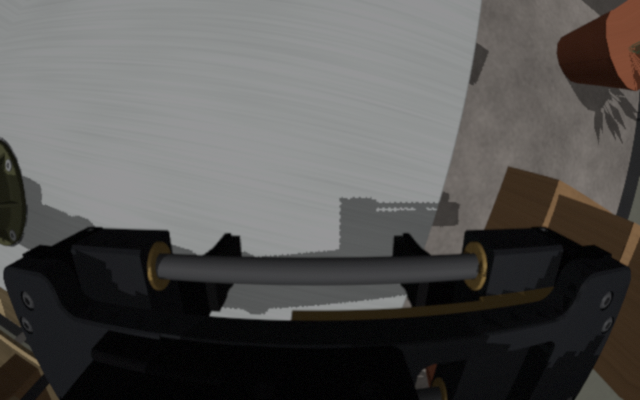

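The top view shows the case at about (350,176), its orange pull at (350,209) facing the robot. The bonnet is at (281,168) and the elbow at (424,170). Next I'll measure the corners.

```bash
cat >> h.py <<'E'
from scipy.spatial.transform import Rotation as R
def ray(d,px):
    K=d['intrinsics']; v=np.array([(px[0]-K[0,2])/K[0,0],(px[1]-K[1,2])/K[1,1],1.]); return R.from_rotvec(d['orientation']).apply(v)
def onz(d,px,z):
    r=ray(d,px); p=np.array(d['position']); return p+r*(z-p[2])/r[2]
E
python3 - <<'E'
from h import *
d=arm.read_camera('top'); im=d['color']
cv2.imwrite('pics/topc.png',cv2.resize(im[135:225,255:455,::-1],None,fx=4,fy=4,interpolation=cv2.INTER_CUBIC))
hsv=cv2.cvtColor(im,cv2.COLOR_RGB2HSV)
roi=np.zeros(im.shape[:2],np.uint8); roi[135:225,290:412]=1
g=((hsv[...,0]>55)&(hsv[...,0]<95)&(hsv[...,1]>90)&(roi>0)).astype(np.uint8)
c=max(cv2.findContours(g,0,2)[0],key=cv2.contourArea); r=cv2.minAreaRect(c); print('green',r,cv2.boxPoints(r).tolist())
b=cv2.boxPoints(r); print([onz(d,p,75).round(1).tolist() for p in b])
o=((hsv[...,0]<20)&(hsv[...,1]>120)&(roi>0)).astype(np.uint8)
c=max(cv2.findContours(o,0,2)[0],key=cv2.contourArea); r=cv2.minAreaRect(c); print('pull',r, onz(d,r[0],63))
roi[:]=0; roi[145:176,297:408]=1
w=((hsv[...,1]<50)&(hsv[...,2]>75)&(roi>0)).astype(np.uint8)
cv2.imwrite('pics/railmask.png',cv2.resize((w+g*0)[135:225,255:455]*255,None,fx=4,fy=4))
E
```

```text
green ((350.47637939453125, 186.03265380859375), (31.59266471862793, 107.35700225830078), 89.0759506225586) [[296.55010986328125, 171.1040496826172], [403.89312744140625, 169.37269592285156], [404.40264892578125, 200.9612579345703], [297.05963134765625, 202.69261169433594]]
[[634.6, 80.0, 75.0], [642.7, -207.3, 75.0], [557.9, -208.4, 75.0], [549.6, 77.2, 75.0]]
pull ((350.0, 208.5), (15.0, 4.0), 90.0) [536.69816174 -64.87259039  63.        ]
```

View pics/topc.png

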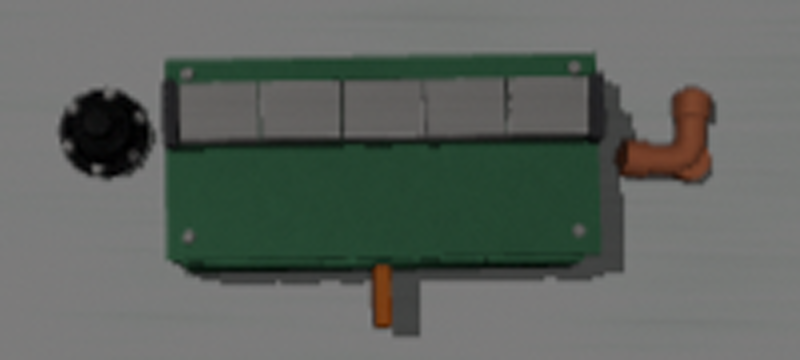

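The crop shows the deck corners at about (165,60), (595,54), (600,257) and (167,262), and the rail strips from (179,82) to (589,135). The pull blade is at (383,295).

Run:
```python
from h import *
d=arm.read_camera('top')
f=lambda u,v:(255+(u+.5)/4-.5,135+(v+.5)/4-.5)
D=[onz(d,f(*p),75) for p in [(165,60),(595,54),(600,257),(167,262)]]
L=[onz(d,f(*p),100) for p in [(179,82),(587,76),(590,134),(180,140)]]
P=[onz(d,f(*p),63) for p in [(383,265),(383,327)]]
for n,q in (('deck',D),('rail',L)):
    q=np.array(q); print(n,q.round(1).tolist(),q.mean(0).round(1))
    for a,b in((1,0),(2,3)):
        e=q[a]-q[b]; print(np.linalg.norm(e), np.degrees(np.arctan2(e[0],-e[1])))
print(np.round(P,1))
# side view
s=arm.read_camera('side'); im=s['color']
cv2.imwrite('pics/sidec.png',cv2.resize(im[165:255,250:340,::-1],None,fx=6,fy=6,interpolation=cv2.INTER_CUBIC))
def proj(d,X):
    x=R.from_rotvec(d['orientation']).inv().apply(np.array(X)-d['position']); K=d['intrinsics']; return K[0,0]*x[0]/x[2]+K[0,2],K[1,1]*x[1]/x[2]+K[1,2]
for q in D+L+P: print(np.round((np.array(proj(s,q))-[250,165])*6+2.5,0))
```

```text
deck [[692.9, 82.9, 75.0], [700.3, -206.0, 75.0], [563.5, -209.1, 75.0], [556.4, 79.1, 75.0]] [628.3 -63.3  75. ]
289.00188531669784 1.4629290906364603
288.2739652146117 1.3964019968337822
rail [[673.1, 71.7, 100.0], [680.1, -195.6, 100.0], [641.8, -197.5, 100.0], [634.6, 70.4, 100.0]] [657.4 -62.7 100. ]
267.43459008010547 1.5144769642739666
268.01515209454504 1.5309085313019197
[[557.3 -65.7  63. ]
 [515.5 -66.   63. ]]
[ 79. 342.]
[175.  73.]
[420.  83.]
[377. 355.]
[124. 285.]
[206.  42.]
[276.  43.]
[208. 288.]
[406. 226.]
[488. 230.]
```

View pics/sidec.png

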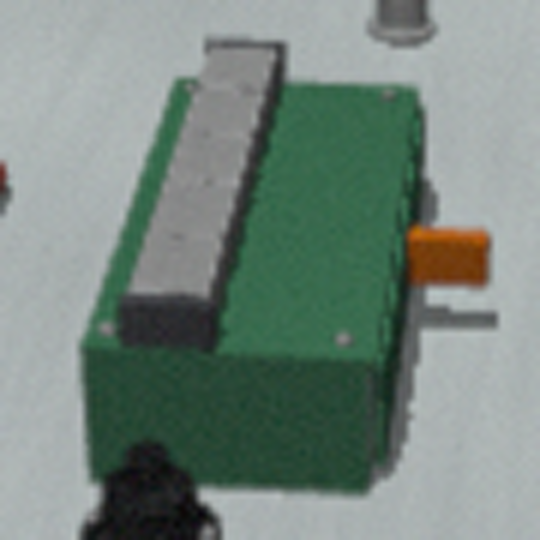

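>>> carry_out:
  series:
    - [0,0,0,0,0,0.1]
    - [0,0,0,0,0,0.097]
  jaw: 0

```text
t: 0.47
tool_pos: [143.5, -633.9, 241.4]
tool_rot: [-2.245, 2.198, 0.0]
wrist_force: [0.5, -0.1, -0.7]
finger_gap: 0.919
```

```bash
cat >> h.py <<'E'
YAW=0.0262; CX=np.array([np.cos(YAW),np.sin(YAW),0]); CY=np.array([-np.sin(YAW),np.cos(YAW),0])
RAIL=np.array([657.7,-62.7,100.])
TGT=np.column_stack([-CY,-CX,[0,0,-1.]])
def to(p):
    s=arm.sense(); M=R.from_rotvec(s['tool_rot']); print('t',round(s['t'],2),'pos',s['tool_pos'].round(1),'F',s['wrist_force'].round(2),'gap',round(s['finger_gap'],3))
    print('shift cm',(M.inv().apply(np.array(p)-s['tool_pos'])/10).round(3),'turn',(M.inv()*R.from_matrix(TGT)).as_rotvec().round(4))
    c=s['tool_pos']-RAIL; print('case rel rail x,y,ztip', c@CX, c@CY, c[2]-19)
def rp(x,y,z): return RAIL+CX*x+CY*y+[0,0,z]   # tip height z above rail
E
python3 - <<'E'
from h import *
to(rp(0,-108,19+60))
E
```

```text
t 0.47 pos [ 143.5 -633.9  241.4] F [ 0.45 -0.1  -0.67] gap 0.919
shift cm [-45.219 -52.666   6.251] turn [ 0.      0.0002 -0.0051]
case rel rail x,y,ztip -528.9454707927599 -557.5274541071667 122.43332380079931
```

>>> carry_out:
  series:
    - [-2.6,-3.1,0,0,0,0]
    - [-2.6,-3.1,0,0,0,0]
    - [-2.6,-3.1,0,0,0,0]
    - [-2.6,-3.1,0,0,0,0]
    - [-2.6,-3.1,0,0,0,0]

```text
t: 0.88
tool_pos: [296.3, -498.5, 241.7]
tool_rot: [2.249, -2.193, 0.001]
wrist_force: [0.8, -0.4, -0.2]
finger_gap: 0.555
```

>>> carry_out:
  series:
    - [-2.6,-3.1,0,0,0,0]
    - [-2.6,-3.1,0,0,0,0]
    - [-2.6,-3.1,0,0,0,0]
    - [-2.6,-3.1,0,0,0,0]
    - [-2.6,-3.1,0,0,0,0]

```text
t: 1.3
tool_pos: [447.9, -364.6, 241.8]
tool_rot: [2.249, -2.193, 0.001]
wrist_force: [-0.0, -1.1, -1.2]
finger_gap: 0.172
```

>>> carry_out:
  series:
    - [-2.6,-3.1,0,0,0,0]
    - [-2.6,-3.1,0,0,0,0]
    - [-2.6,-3.1,0,0,0,0]
    - [-2.6,-3.1,0,0,0,0]
    - [0,0,0,0,0,0]

```text
t: 1.72
tool_pos: [574.3, -248.7, 241.5]
tool_rot: [-2.259, 2.173, 0.002]
wrist_force: [-0.3, 1.8, 0.1]
finger_gap: 0.002
```

Run:
```python
from h import *
to(rp(0,-108,19+40))
```

```text
t 1.72 pos [ 574.3 -248.7  241.5] F [-0.35  1.82  0.12] gap 0.002
shift cm [-7.415 -8.884  8.332] turn [-0.0045  0.006   0.0127]
case rel rail x,y,ztip -88.26176078504392 -183.76582113540084 122.47040432944485
```

>>> carry_out:
  series:
    - [-2.5,-3.0,0,0,0,0]
    - [-2.5,-3.0,0,0,0,0]
    - [-2.4,-2.9,0,0,0,0.007]
    - [0,0,4.0,0,0,0]
    - [0,0,4.0,0,0,0]

```text
t: 2.13
tool_pos: [659.2, -178.9, 163.6]
tool_rot: [-2.244, 2.19, -0.008]
wrist_force: [0.3, -0.5, -0.4]
finger_gap: 0.004
```

>>> carry_out:
  series:
    - [0,0,0.3,0,0,0]
    - [0,0,0,0,0,0]
    - [0,0,0,0,0,0]

```text
t: 2.38
tool_pos: [655.5, -183.6, 160.1]
tool_rot: [-2.241, 2.201, -0.002]
wrist_force: [0.2, 0.0, 0.6]
finger_gap: 0.012
```

Run:
```python
from h import *
to(rp(0,-108,19+10))
s,d=snap('wrist','w1'); snap('top','t1')
to(rp(0,-108,19+10))
```

```text
t 2.38 pos [ 655.5 -183.6  160.1] F [0.22 0.05 0.57] gap 0.012
shift cm [-1.282 -0.521  3.109] turn [-0.0013 -0.0006 -0.0085]
case rel rail x,y,ztip -5.363163163517129 -120.75145229965638 41.09612090952322
t 2.48 pos [ 656.6 -183.6  161.9] F [-0.7  -0.2   1.01] gap 0.004
shift cm [-1.294 -0.403  3.294] turn [-0.0047 -0.0016 -0.0085]
case rel rail x,y,ztip -4.290117571500972 -120.85014187995235 42.94211554431331
```

View pics/w1.png

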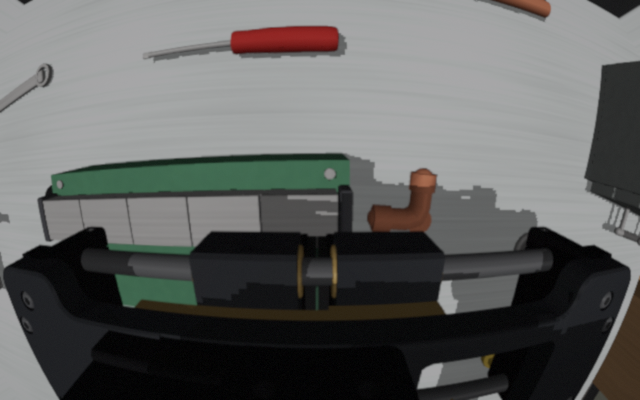

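>>> carry_out:
  series:
    - [-0.6,-0.25,0,0,0,-0.008]
    - [-0.6,-0.2,1.0,0,0,0]
    - [0,0,1.1,0,0,0]
    - [0,0,1.0,0,0,0]
    - [0,0,0,0,0,0]

```text
t: 2.9
tool_pos: [657.3, -170.0, 123.9]
tool_rot: [2.25, -2.189, -0.007]
wrist_force: [-0.5, -0.5, -0.8]
finger_gap: 0.006
```

>>> carry_out:
  series:
    - [0,0,0.2,0,0,0]
    - [0,0,0,0,0,0]
    - [0,0,0,0,0,0]

```text
t: 3.15
tool_pos: [659.4, -170.8, 125.6]
tool_rot: [2.251, -2.192, 0.0]
wrist_force: [-0.5, 0.5, 0.4]
finger_gap: 0.003
```

>>> carry_out:
  series:
    - [0,0,0.2,0,0,0]
    - [0,0,0.2,0,0,0]
    - [0,0,0,0,0,0]

```text
t: 3.4
tool_pos: [659.2, -170.6, 121.3]
tool_rot: [2.251, -2.191, -0.0]
wrist_force: [0.5, -0.8, -0.5]
finger_gap: 0.006
```

Run:
```python
from h import *
to(rp(0,-108,19))
```

```text
t 3.4 pos [ 659.2 -170.6  121.3] F [ 0.48 -0.82 -0.46] gap 0.006
shift cm [ 0.015 -0.133  0.226] turn [ 0.0003 -0.      0.0005]
case rel rail x,y,ztip -1.3315773210868809 -107.85293918211707 2.2601791927661594
```

>>> carry_out:
  series:
    - [0,0,0.1,0,0,0]
    - [0,0,0.1,0,0,0]
    - [0,0,0,0,0,0]

```text
t: 3.65
tool_pos: [659.4, -170.6, 119.6]
tool_rot: [-2.251, 2.191, -0.0]
wrist_force: [-0.0, 0.3, 0.4]
finger_gap: 0.005
```

>>> carry_out:
  series:
    - [0,0,0.1,0,0,0]
    - [0,0,0,0,0,0]

```text
t: 3.82
tool_pos: [659.5, -170.5, 119.5]
tool_rot: [2.251, -2.191, 0.001]
wrist_force: [-1.5, 0.2, 4.5]
finger_gap: 0.01
```

>>> carry_out:
  series:
    - [0,0,0.1,0,0,0]
    - [0,0,0,0,0,0]

```text
t: 3.98
tool_pos: [659.5, -170.5, 119.5]
tool_rot: [2.251, -2.191, 0.001]
wrist_force: [-4.3, 0.9, 9.3]
finger_gap: 0.002
```

Strip 1 is rigid: 9 N with no sinking. I'll ease off and slide to strip 2.

>>> carry_out:
  series:
    - [-0.9,0,-0.1,0,0,0]
    - [-1.5,0,0,0,0,0]
    - [-1.5,0,0,0,0,0]
    - [-1.5,0,0,0,0,0]
    - [0,0,0,0,0,0]

```text
t: 4.4
tool_pos: [657.7, -108.9, 118.3]
tool_rot: [-2.257, 2.181, 0.006]
wrist_force: [-0.1, 1.8, 0.5]
finger_gap: 0.004
```

>>> carry_out:
  series:
    - [0,0,0,0,0,0]
    - [0,0,0,0,0,0]

```text
t: 4.57
tool_pos: [657.7, -115.5, 118.1]
tool_rot: [2.252, -2.19, -0.001]
wrist_force: [-1.2, -0.1, 1.3]
finger_gap: 0.005
```

Run:
```python
from h import *
to(rp(0,-54,19))
```

```text
t 4.57 pos [ 657.7 -115.5  118.1] F [-1.17 -0.06  1.28] gap 0.005
shift cm [ 0.123 -0.136 -0.091] turn [0.0008 0.0005 0.0021]
case rel rail x,y,ztip -1.3632283400046359 -52.773892333415574 -0.9083653774976312
```

It dropped to 118.1 at about 1.3 N, so strip 2 looks like the shutter. Pressing further to confirm.

>>> carry_out:
  series:
    - [0.05,0,0.2,0,0,0]
    - [0.05,0,0.2,0,0,0]
    - [0,0,0,0,0,0]

```text
t: 4.82
tool_pos: [657.7, -118.4, 113.8]
tool_rot: [2.249, -2.192, -0.001]
wrist_force: [-0.3, 0.4, 1.0]
finger_gap: 0.007
```

>>> carry_out:
  series:
    - [0,0,0.2,0,0,0]
    - [0,0,0.1,0,0,0]
    - [0,0,0,0,0,0]
    - [0,0,0,0,0,0]

```text
t: 5.15
tool_pos: [657.8, -118.4, 111.4]
tool_rot: [2.25, -2.192, 0.001]
wrist_force: [-0.4, -1.4, 0.7]
finger_gap: 0.004
```

>>> carry_out:
  series:
    - [0,0,0.1,0,0,0]
    - [0,0,0.1,0,0,0]
    - [0,0,0.1,0,0,0]
    - [0,0,0.1,0,0,0]
    - [0,0,0,0,0,0]

```text
t: 5.57
tool_pos: [657.9, -118.1, 108.5]
tool_rot: [2.25, -2.191, 0.001]
wrist_force: [-1.8, -1.0, 5.7]
finger_gap: 0.003
```

>>> carry_out:
  series:
    - [0,0,0.1,0,0,0]
    - [0,0,0.1,0,0,0]
    - [0,0,0,0,0,0]

```text
t: 5.82
tool_pos: [658.0, -118.0, 106.6]
tool_rot: [2.25, -2.191, 0.002]
wrist_force: [-2.4, -1.3, 5.8]
finger_gap: 0.005
```

>>> carry_out:
  series:
    - [0,0,0.1,0,0,0]
    - [0,0,0.1,0,0,0]
    - [0,0,0,0,0,0]

```text
t: 6.07
tool_pos: [658.0, -118.1, 104.7]
tool_rot: [2.25, -2.191, 0.002]
wrist_force: [-1.4, -1.3, 7.1]
finger_gap: 0.002
```

>>> carry_out:
  series:
    - [0,0,0.1,0,0,0]
    - [0,0,0.1,0,0,0]
    - [0,0,0,0,0,0]

```text
t: 6.32
tool_pos: [658.0, -118.0, 103.4]
tool_rot: [2.25, -2.191, 0.002]
wrist_force: [-4.3, -0.3, 9.4]
finger_gap: 0.003
```

>>> carry_out:
  series:
    - [0,0,0.1,0,0,0]
    - [0,0,0,0,0,0]

```text
t: 6.48
tool_pos: [658.1, -118.0, 103.4]
tool_rot: [2.25, -2.191, 0.002]
wrist_force: [-6.7, -0.9, 13.6]
finger_gap: 0.007
```

>>> carry_out:
  series:
    - [0,0,0.1,0,0,0]
    - [0,0,0,0,0,0]

```text
t: 6.65
tool_pos: [658.1, -118.1, 103.3]
tool_rot: [2.25, -2.191, 0.003]
wrist_force: [-6.9, -0.5, 17.8]
finger_gap: 0.003
```

The catch is at its stop: 16.1 mm down, held rigidly at 18 N. Now I'll retreat upward.

>>> carry_out:
  series:
    - [0,0,-0.6,0,0,0]
    - [0,0,-1.5,0,0,0]
    - [0,0,-2,0,0,0]
    - [0,0,-2,0,0,0]
    - [0,0,0,0,0,0]

```text
t: 7.07
tool_pos: [660.4, -117.1, 164.9]
tool_rot: [-2.248, 2.188, -0.008]
wrist_force: [1.3, 0.4, 1.8]
finger_gap: 0.003
```

>>> carry_out:
  series:
    - [0,0,0,0,0,0]
    - [0,0,0,0,0,0]
  jaw: 6

```text
t: 7.23
tool_pos: [657.4, -117.2, 159.5]
tool_rot: [2.251, -2.191, -0.002]
wrist_force: [0.6, -0.3, 1.0]
finger_gap: 0.085
```

Run:
```python
from h import *
to(rp(-126,0,60))
```

```text
t 7.23 pos [ 657.4 -117.2  159.5] F [ 0.58 -0.26  1.02] gap 0.085
shift cm [-5.46  12.423 -0.032] turn [0.0013 0.0004 0.0009]
case rel rail x,y,ztip -1.7218187974977475 -54.485519268616045 40.492857437203725
```

>>> carry_out:
  series:
    - [-1.4,3.1,0,0,0,0]
    - [-1.4,3.1,0,0,0,0]
    - [-1.3,3.1,0,0,0,0]
    - [-1.3,3.1,0,0,0,0]
    - [0,0,0,0,0,0]

```text
t: 7.65
tool_pos: [525.2, -63.9, 157.5]
tool_rot: [2.25, -2.183, -0.011]
wrist_force: [-0.3, -0.5, -1.0]
finger_gap: 0.451
```

>>> carry_out:
  series:
    - [0,0,0,0,0,0]
    - [0,0,0,0,0,0]
    - [0,0,0,0,0,0]

```text
t: 7.9
tool_pos: [533.3, -67.4, 160.2]
tool_rot: [-2.25, 2.192, 0.0]
wrist_force: [-0.2, -0.4, 0.2]
finger_gap: 0.653
```

Run:
```python
from h import *
to(rp(-126,0,-50))
snap('wrist','w2'); snap('side','s2')
```

```text
t 7.9 pos [533.3 -67.4 160.2] F [-0.2  -0.4   0.19] gap 0.653
shift cm [-0.141  0.152 11.022] turn [-0.0002  0.0003 -0.0001]
case rel rail x,y,ztip -124.49418021310413 -1.4473642311887644 41.21576731173329
```

View pics/w2.png

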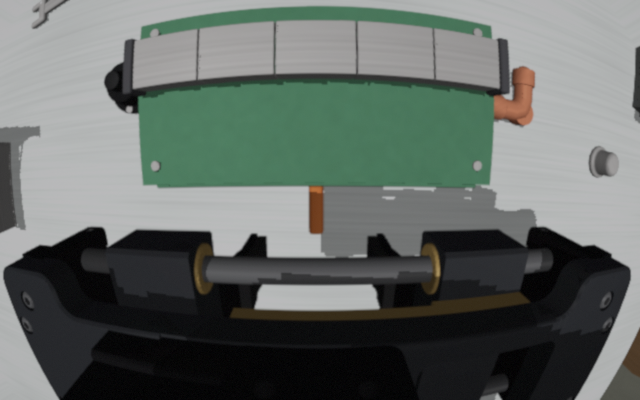

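View pics/s2.png

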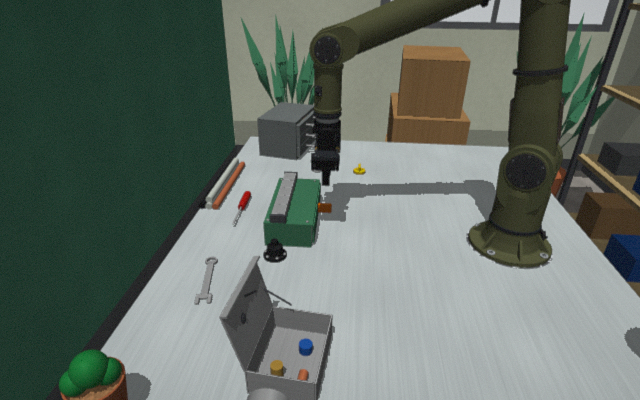

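The blade sits at column 316, centred between the open fingers, and the shutter is flush again. Descending.

>>> carry_out:
  series:
    - [-0.12,0.1,2.5,0,0,0]
    - [0,0,2.5,0,0,0]
    - [0,0,2.5,0,0,0]
    - [0,0,2.0,0,0,0]
    - [0,0,1.3,0,0,0]

```text
t: 8.42
tool_pos: [530.7, -65.7, 50.0]
tool_rot: [2.25, -2.191, -0.005]
wrist_force: [-0.2, 0.3, 1.1]
finger_gap: 0.689
```

>>> carry_out:
  series:
    - [0,0,0.2,0,0,0]
    - [0,0,0,0,0,0]
    - [0,0,0,0,0,0]

```text
t: 8.67
tool_pos: [532.6, -65.8, 51.4]
tool_rot: [-2.25, 2.191, -0.002]
wrist_force: [0.4, -0.7, -0.5]
finger_gap: 0.685
```

Run:
```python
from h import *
to(rp(-126,0,-50))
```

```text
t 8.67 pos [532.6 -65.8  51.4] F [ 0.37 -0.75 -0.5 ] gap 0.685
shift cm [0.022 0.083 0.144] turn [-0.0015 -0.0001  0.0005]
case rel rail x,y,ztip -125.17018468505564 0.22320213208212603 -67.55798291612595
```

>>> carry_out:
  series:
    - [0,0,0,0,0,0]
    - [0,0,0,0,0,0]
    - [0,0,0,0,0,0]
    - [0,0,0,0,0,0]
    - [0,0,0,0,0,0]
  jaw: 0

```text
t: 9.08
tool_pos: [531.7, -65.8, 50.9]
tool_rot: [-2.251, 2.191, -0.001]
wrist_force: [-0.1, -0.8, -0.3]
finger_gap: 0.397
```

>>> carry_out:
  series:
    - [0,0,0,0,0,0]
    - [0,0,0,0,0,0]
    - [0,0,0,0,0,0]
    - [0,0,0,0,0,0]
    - [0,0,0,0,0,0]

```text
t: 9.5
tool_pos: [531.5, -66.7, 50.5]
tool_rot: [2.25, -2.192, 0.001]
wrist_force: [0.7, -2.7, -0.4]
finger_gap: 0.14
```

Gripped on the 12 mm blade. Drawing gently.

>>> carry_out:
  series:
    - [0,0.4,0,0,0,0]
    - [0,0.6,0,0,0,0]
    - [0,0,0,0,0,0]

```text
t: 9.75
tool_pos: [520.5, -67.0, 50.5]
tool_rot: [2.249, -2.191, 0.0]
wrist_force: [-0.3, -4.1, -0.6]
finger_gap: 0.132
```

>>> carry_out:
  series:
    - [0,0.8,0,0,0,0]
    - [0,0.8,0,0,0,0]
    - [0,0.8,0,0,0,0]
    - [0,0.8,0,0,0,0]
    - [0,0,0,0,0,0]

```text
t: 10.17
tool_pos: [487.8, -67.8, 50.5]
tool_rot: [2.249, -2.191, -0.0]
wrist_force: [-1.7, -5.6, 0.9]
finger_gap: 0.137
```

>>> carry_out:
  series:
    - [0,0.5,0,0,0,0]
    - [0,0.5,0,0,0,0]
    - [0,0.4,0,0,0,0]
    - [0,0,0,0,0,0]

```text
t: 10.5
tool_pos: [475.0, -68.1, 50.5]
tool_rot: [2.25, -2.191, 0.001]
wrist_force: [0.2, -6.2, -0.3]
finger_gap: 0.13
```

>>> carry_out:
  series:
    - [0.1,0.2,0,0,0,0]
    - [0,0.1,0,0,0,0]
    - [0,0,0,0,0,0]

```text
t: 10.75
tool_pos: [472.6, -68.2, 50.5]
tool_rot: [-2.251, 2.191, -0.0]
wrist_force: [0.7, -3.6, -1.9]
finger_gap: 0.135
```

>>> carry_out:
  series:
    - [0,0.2,0,0,0,0]
    - [0,0,0,0,0,0]
    - [0,0,0,0,0,0]

```text
t: 11.0
tool_pos: [471.5, -68.3, 50.5]
tool_rot: [-2.25, 2.19, -0.002]
wrist_force: [4.7, -3.6, -5.4]
finger_gap: 0.133
```

>>> carry_out:
  series:
    - [0,0.2,0,0,0,0]
    - [0,0,0,0,0,0]
    - [0,0,0,0,0,0]

```text
t: 11.25
tool_pos: [471.4, -68.3, 50.6]
tool_rot: [-2.248, 2.188, -0.007]
wrist_force: [10.9, -4.6, -12.0]
finger_gap: 0.138
```

The drawer is at its stop: 60.1 mm of travel, with the force rising. Relaxing and letting go.

>>> carry_out:
  series:
    - [0,-0.2,0,0,0,0]
    - [0,0,0,0,0,0]

```text
t: 11.42
tool_pos: [471.5, -68.3, 50.5]
tool_rot: [-2.25, 2.19, -0.002]
wrist_force: [4.8, -4.1, -4.5]
finger_gap: 0.133
```

>>> carry_out:
  series:
    - [0,0,0,0,0,0]
    - [0,0,0,0,0,0]
    - [0,0,0,0,0,0]
    - [0,0,0,0,0,0]
    - [0,0,0,0,0,0]
  jaw: 6

```text
t: 11.83
tool_pos: [470.3, -67.8, 50.5]
tool_rot: [2.251, -2.191, -0.001]
wrist_force: [0.4, 0.7, -0.3]
finger_gap: 0.43
```

>>> carry_out:
  series:
    - [0,0,0,0,0,0]
    - [0,0,0,0,0,0]
    - [0,0,0,0,0,0]

```text
t: 12.08
tool_pos: [470.5, -68.3, 50.5]
tool_rot: [2.251, -2.191, -0.0]
wrist_force: [0.9, -0.7, 0.2]
finger_gap: 0.64
```

>>> carry_out:
  series:
    - [0,0,-1,0,0,0]
    - [0,0,-2,0,0,0]
    - [0,0,-3,0,0,0]
    - [0,0,-3,0,0,0]
    - [0,0,-3,0,0,0]

```text
t: 12.5
tool_pos: [470.3, -68.1, 172.5]
tool_rot: [-2.251, 2.191, 0.0]
wrist_force: [-0.4, 0.9, 0.2]
finger_gap: 0.69
```

>>> carry_out:
  series:
    - [3,0,-1,0,0,0]
    - [3,0,0,0,0,0]
    - [3,0,0,0,0,0]
    - [2,0,0,0,0,0]
    - [0,0,0,0,0,0]

```text
t: 12.92
tool_pos: [472.8, -183.8, 181.4]
tool_rot: [2.242, -2.199, 0.003]
wrist_force: [-0.4, 0.2, -0.7]
finger_gap: 0.69
```

>>> carry_out:
  series:
    - [0,0,0,0,0,0]
    - [0,0,0,0,0,0]
    - [0,0,0,0,0,0]

```text
t: 13.17
tool_pos: [473.7, -176.7, 180.8]
tool_rot: [-2.253, 2.189, 0.0]
wrist_force: [0.4, 0.1, -0.2]
finger_gap: 0.69
```

Run:
```python
from h import *
to(rp(-126,0,-50))
_,d=snap('top','t3'); snap('side','s3')
im=d['color']; hsv=cv2.cvtColor(im,cv2.COLOR_RGB2HSV)
roi=np.zeros(im.shape[:2],np.uint8); roi[195:250,330:372]=1
o=((hsv[...,0]<20)&(hsv[...,1]>120)&(roi>0)).astype(np.uint8)
c=max(cv2.findContours(o,0,2)[0],key=cv2.contourArea); r=cv2.minAreaRect(c); print('pull',r, onz(d,r[0],63))
```

```text
t 13.17 pos [ 473.7 -176.7  180.8] F [ 0.38  0.14 -0.19] gap 0.69
shift cm [-10.893  -6.118  13.087] turn [-0.0002  0.0003  0.0029]
case rel rail x,y,ztip -186.8855709576719 -109.14817541854272 61.82057180091985
pull ((351.0, 231.0), (14.0, 4.0), 90.0) [476.3204155  -68.00648575  63.        ]
```

View pics/t3.png

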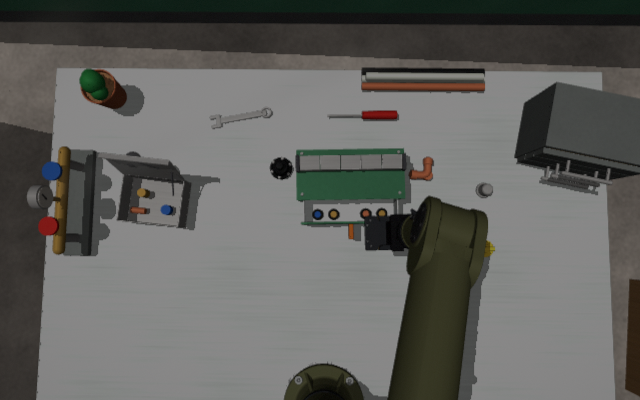

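View pics/s3.png

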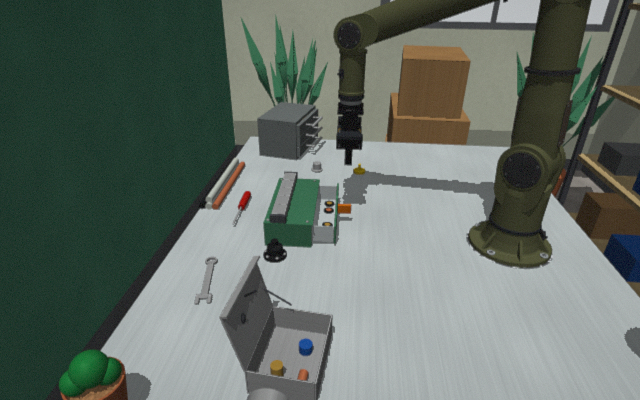

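The drawer is fully out, with the pull now at (351,231), a shift of 60 mm. The loose fittings are where they were and the arm is clear of everything.

```bash
python3 -c "
from h import *
print(arm.hand_in())"
```

```text
the job is handed in; nothing more can be done
None
```

The drawer is unlocked and fully out, and I let go of the pull and handed the job in at about 13.3 s on the robot's clock.

- **Finding the recess:** I felt along the rail from its -y end. The first strip held rigid at about 9 N; sliding on, the fingertips dropped at the second strip (y = -54 mm).
- **Catch:** I pressed it to its stop, 16.1 mm below the rail top. The highest downward force I read was about 18 N, within the 30 N limit.
- **Drawer:** I gripped the orange pull and drew it 60.1 mm, to where it stopped and the force rose. Then I opened the fingers, rose straight up and moved aside.

**Last checks:** The top camera put the pull about 60 mm from where it started. By eye in the top and side views, the elbow, bonnet and spring cap had not moved. The arm partly hid the yellow knob in the last top view, but it was in place in the side view. The wrist force was near zero, so the robot was touching nothing. No check failed or disagreed.

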